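Hang the bar measures on the hook, largest first

ROBOT

A 7-joint arm with a two-finger parallel gripper is mounted at the origin on the work surface. World frame = base frame: x ahead of the robot, y to its left, z up, the work surface at z = 0. Lengths are in m, angles in rad, forces in N, time in s.
With the tool pointing down it reaches from about 0.4 to 0.85 m from the base axis. Payload 10.4 kg.
Tool frame: the origin (TCP) lies between the finger pads; the fingertips stand 25 mm ahead of it and the grasp point (between the pads) lies 6 mm ahead of it; z points along the fingers, y is the line along which they close (so a half turn about z gives the same grasp; the last joint's range is limited). The gripper opens to 87 mm and grips with 3 to 60 N. Pads are 19 mm wide; open, the fingers measure 117 mm over their backs; the gripper's body (75 mm by 190 mm) begins 51 mm behind the grasp point.
Start: joints at [-1.317, 0.332, -0.065, 1.46, 0.022, 1.35, -0.088], TCP at [0.171, 0.601, 0.248] pointing down, gripper open.
Joint ranges: [-2.6, 2.6], [-0.5, 2.12], [-1.47, 1.34], [0.16, 2.42], [-1.27, 4.41], [0.06, 2.06], [-2.6, 2.6]. Speed limits (rad/s): [2.22, 2.22, 2.79, 2.79, 3.14, 3.14, 3.14].

INTERFACE

Orientations are given as a rotation vector (axis times angle).
In Python, from workcell import env, claw, telemetry, viewer, ticket gives the robot as it stands. Calls block until the motion is done:
- env.movep(position, orientation): joint-space move of the TCP to a pose.
- env.movel(position, attitude=None, v=0.15, contact_N=None): straight line of the TCP; attitude=None keeps the orientation; v is the mean speed in m/s. With contact_N (N) it stops when the force on the tool has changed by that much, and returns True; else False.
- env.goto_joints(angles): joint-space move.
- claw.gripper_to(opening, force=None): finger opening in m; force is the grip in N (None keeps the last); returns when the fingers have stopped.
- env.sleep(seconds).
- env.inverse_kinematics(position, orientation): joint angles nearest the present ones, or None.
- telemetry.sense(): the state.
- viewer.get_image(name): name is "scene" or "top" or "wrist"; returns a dict with "img" (384x512x3 uint8, red, green, blue), "range_z" (384x512 float32, m along the optical axis (not along the pixel's ray), 0 where there is no reading), "mtx" (3x3 intrinsics, pixels), "dist" ([k1, k2, p1, p2, k3] as OpenCV has them; the pictures are not rectified), "R" (3x3) and "t" (3): a world point X has camera coordinates R X + t; the wrist camera has in their place "T_tool_cam" (4x4, takes a point from camera to tool coordinates, whose origin is the TCP and whose axes are the flange's). Camera axes: x right, y down, z forward; pixel columns grow to the right and rows downward; lengths in m; the calibration is good to about 2 mm. A picture is of the moment at which its call begins: read the wrist's pose just before it.
A pose or a line that the arm cannot do raises env.PlanningError and nothing moves.
- ticket.close_job(): hands the job in; it is judged then, once.
The state is a dict: "time": time; "qpos": joint angles; "joint_velocities": joint speeds; "joint_efforts": joint torques, N m; "tool_pos": TCP position; "orientation": TCP orientation; "ft_force": force on the tool from outside, world axes, zero at the start; "moment": the same for the moment, N m; "grip_width": finger opening in m; "gripper_force": force on a finger pad.
Only numpy, scipy, OpenCV 4.12 (cv2) and the standard library are available. Lean on these libraries where they do the work, as an engineer would, in place of code of your own. Each camera call takes 0.05 s, during which the arm holds its last target. There are 200 camera calls.

TASK

First lift the bar measure out of the caddy's narrow slot, where its loop can only be gripped by the flat faces, stand it upright on the rubber mat and let go. Then hang the three measures by their loops side by side on the single hook arm: the largest first, innermost by the post, then the middle one, and the smallest last, nearest the tip. Leave all three hanging freely and still, without knocking the measures over or disturbing the other things on the bar.

Things in the scene. Friction and masses are not known exactly. Their poses are not given: they have to be found in the camera images.
- large_loop (a point): largest measure, loose, standing, 65-170 g: round steel cup 60 mm diameter, 46 mm high, thin central stem, flat black plastic hanging loop on top; 138 mm high in all. Point: centre of the loop, on the cup's axis, 100 mm above its underside. z up along it, y across the loop in its plane, x square to its faces (the way a hook passes through); front and back alike
- medium_loop (a point): middle measure, loose, standing, 65-170 g: round steel cup 48 mm diameter, 42 mm high, thin central stem, flat black plastic hanging loop on top; 138 mm high in all. Point: centre of the loop, on the cup's axis, 100 mm above its underside. z up along it, y across the loop in its plane, x square to its faces (the way a hook passes through); front and back alike
- small_loop (a point): smallest measure, loose, standing, 65-170 g: round steel cup 36 mm diameter, 38 mm high, thin central stem, flat black plastic hanging loop on top; 138 mm high in all. Point: centre of the loop, on the cup's axis, 100 mm above its underside. z up along it, y across the loop in its plane, x square to its faces (the way a hook passes through); front and back alike
- large: the largest measure; origin at its underside's centre, axes as its loop. Loop of all three: two straight upright sides, 52 mm over their outsides, from 20 mm below to 18 mm above the loop point, roofed by a shallow arch (crown top 38 mm above the point). Opening 36 mm wide, from 16 mm below the point to 26 mm above it at the crown's underside; bars 8 mm, loop 8 mm thick between its faces
- medium: the middle measure; origin at its underside's centre, axes as its loop. All three: gripped by the loop's two sides (52 mm wide, at the height of the loop point) the opening stays free for the hook arm; gripped by the flat faces at the crown (8 mm, about 26 mm above the loop point) the fingers cover the opening
- small: the smallest measure; origin at its underside's centre, axes as its loop. It hangs with its crown's underside on the arm's top: the loop point is then 178 mm above the stand's origin. Good places along the arm, from the post's axis: largest 46 mm, middle 106 mm, smallest 154 mm (cups side by side)
- hook: fixed steel hook stand; origin on the bar top under its post's axis (post 16 mm thick, 204 mm high). A level round arm, 8 mm thick, centreline at 200 mm, runs 180 mm from the post towards the stand's own -x and ends in an upturned tip: top at 216 mm, end 189 mm from the post's axis. Loops are threaded over the tip along the arm, then lowered. Foot 110 x 100 x 12 mm
- caddy: fixed plywood caddy 150 (x) by 177 mm (y), origin under its centre. A slot along its x, open at top and ends, 66 mm wide, no floor, between walls 125 mm high. One measure (any of the three) stands in it, loop across, only its crown 13 mm above the walls: take it there by the flat faces, fingers along the slot. Napkins and cork beside, up to 90 mm high
- mat: fixed flat rubber mat, 130 (x) by 170 mm (y), 4 mm thick, origin under its centre; free of other things, a good place to stand a measure and take it again
- jigger: bystander, loose: steel double-cone jigger, 42 mm wide, 72 mm high; origin at the centre of its underside
- bitters: bystander, loose: small amber bottle, 48 mm diameter, 130 mm high; origin at the centre of its underside
- tasting_cup: bystander, loose: paper cup, 68 mm diameter, 70 mm high; origin at the centre of its underside
- juice: bystander, loose: yellow juice bottle, 64 mm diameter, 190 mm high; origin at the centre of its underside
- coasters: bystander, loose: round pile of cork coasters, 94 mm diameter, 22 mm high; origin at the centre of its underside
- shaker: bystander, loose: open steel shaker tin, 88 mm wide, 170 mm high; origin at the centre of its underside
There are look-alikes about, which are no part of the job. What is shaped like the mat but blue is not meant. Leave any turquoise look-alike of the medium alone.

How it is judged:
By the outcome, as a careful person would: the job done as asked, in the order asked, and still so for the second after the job is handed in, with the robot touching nothing.
It also fails if it takes over 72 s, if anything falls off the work surface, if the arm or the gripper's body presses on something with over 40 N, if the wrist force passes 120 N, or if a joint passes its speed limit or range.

## Working session

There is one attempt and no reset: what is moved stays moved. The work goes in short steps, each a Python script; the robot and the scene stay as the last script left them, time stands still between calls to the robot, and variables do not carry over. Pictures are saved under pics/ and viewed, at most 10 in all, crops included, and the job is handed in when it is done.

```bash
mkdir -p pics; ls; python3 - <<'E'
from workcell import env, claw, telemetry, viewer, ticket
import cv2, numpy as np
s=telemetry.sense(); print(s)
for n in ("scene","top"):
    d=viewer.get_image(n); np.savez(f"{n}0.npz",**d)
    cv2.imwrite(f"pics/{n}0.png",cv2.resize(d["img"][:,:,::-1],(800,600)))
    print(n,d["mtx"],d["dist"],d["R"],d["t"],-np.array(d["R"]).T@d["t"])
E
```

```text
pics
{'time': 0.0, 'qpos': array([-1.31659485,  0.33287271, -0.0647136 ,  1.46096279,  0.02159788,
        1.3499107 , -0.08850907]), 'joint_velocities': array([-9.95958618e-05,  3.95021907e-04,  9.63288477e-04,  1.41447499e-03,
        1.32634665e-03,  6.72389407e-04, -4.06328773e-04]), 'joint_efforts': array([ 1.10662506e-04, -6.23264122e+01,  2.47333373e-02, -3.89887261e+01,
       -6.14644960e-02,  3.97421373e-02,  1.10954700e-04]), 'tool_pos': array([0.17069682, 0.60085788, 0.24674318]), 'orientation': array([-4.33354180e-01, -3.11141931e+00,  2.27970464e-03]), 'ft_force': array([-1.17780388,  0.71588265, -0.01570988]), 'moment': array([0.0050946 , 0.03141937, 0.02209041]), 'gripper_force': 0.0, 'grip_width': 0.08689031132655721}
scene [[473.16473302   0.         256.46934974]
 [  0.         473.16473302 194.97364232]
 [  0.           0.           1.        ]] [0.06427879 0.         0.         0.         0.        ] [[ 0.69578258  0.71823318 -0.00526389]
 [ 0.58828519 -0.57407057 -0.5695292 ]
 [-0.41207662  0.39317183 -0.82195424]] [-0.37526349 -0.23732631  1.50861749] [ 1.02238334 -0.45986126  1.10287493]
top [[451.71238524   0.         260.6595639 ]
 [  0.         451.71238524 191.31343591]
 [  0.           0.           1.        ]] [-0.06166834  0.          0.          0.          0.        ] [[ 0.00752961 -0.99995156 -0.00633867]
 [-0.99258104 -0.00670456 -0.1213999 ]
 [ 0.12135152  0.00720574 -0.99258344]] [0.0462396  0.54673764 1.42189555] [0.36978406 0.03965718 1.47801697]
```

View pics/scene0.png

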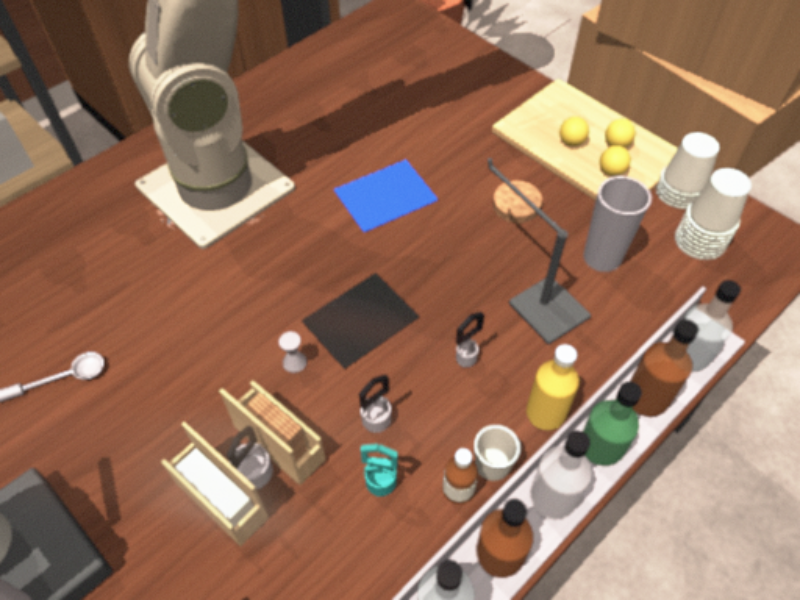

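View pics/top0.png

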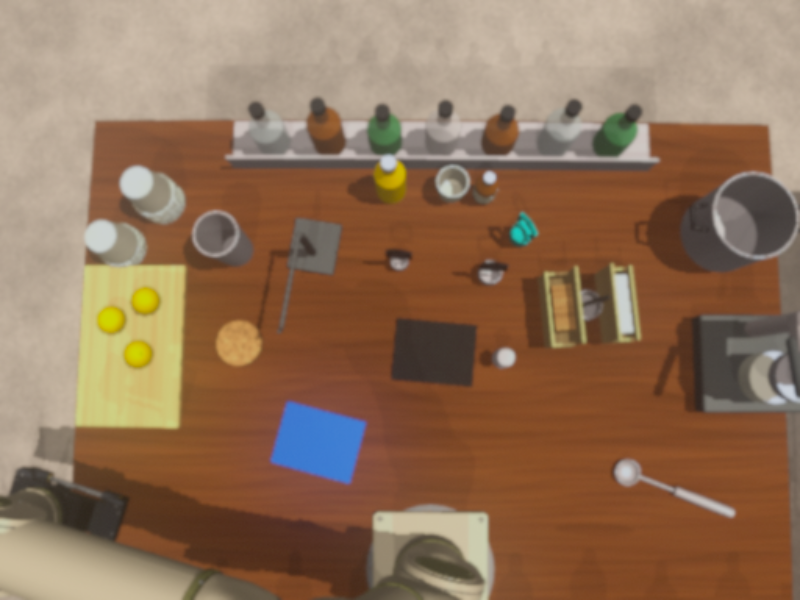

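The scene view shows the hook post (548,300) with its arm tip at (490,163), the caddy with a large measure inside at (250,460), the loose medium at (376,405), and the small at (467,345). The turquoise decoy is at (380,470), the black mat at (360,318) and the blue decoy mat at (385,195). In the top view the hook post is at (308,245), the arm tip at (282,328) and the caddy at (590,305). The medium is at (490,270), the small at (398,260) and the mat at (435,352).

```bash
cat > h.py <<'E'
import numpy as np, cv2
from scipy.spatial.transform import Rotation as Ro
def rays(d,px):
    return np.c_[cv2.undistortPoints(np.asarray(px,float).reshape(-1,1,2),d["mtx"],d["dist"]).reshape(-1,2),np.ones(len(px))]
def pose(d):   # camera->world R, origin
    if "Rw" in d: return d["Rw"],d["tw"]
    R=np.asarray(d["R"]); return R.T,-R.T@d["t"]
def plane(d,px,z):
    R,o=pose(d); r=rays(d,px)@R.T; return o+r*((z-o[2])/r[:,2])[:,None]
def cloud(d):  # HxWx3 world points, nan where no reading
    h,w=d["range_z"].shape; v,u=np.mgrid[:h,:w]
    R,o=pose(d); P=(rays(d,np.c_[u.ravel(),v.ravel()])*d["range_z"].reshape(-1,1))@R.T+o
    P[d["range_z"].ravel()==0]=np.nan
    return P.reshape(h,w,3)
def tri(d1,p1,d2,p2):
    R1,o1=pose(d1);R2,o2=pose(d2);a=(rays(d1,[p1])@R1.T)[0];b=(rays(d2,[p2])@R2.T)[0]
    s=np.linalg.lstsq(np.c_[a,-b],o2-o1,rcond=None)[0]
    A,B=o1+s[0]*a,o2+s[1]*b; return (A+B)/2,np.linalg.norm(A-B)
def wrist(viewer,telemetry):
    s=telemetry.sense(); d=viewer.get_image("wrist"); T=np.asarray(d["T_tool_cam"])
    Rt=Ro.from_rotvec(s["orientation"]).as_matrix()
    d["Rw"]=Rt@T[:3,:3]; d["tw"]=Rt@T[:3,3]+s["tool_pos"]; return d
def line(P):  # centre, direction angle(deg), extents along/across (xy)
    P=np.asarray(P)[:,:2]; c=P.mean(0); w,V=np.linalg.eigh(np.cov((P-c).T)); a=V[:,1]
    t=(P-c)@a;n=(P-c)@V[:,0]; return c.round(4),np.degrees(np.arctan2(a[1],a[0])).round(1),(t.min().round(4),t.max().round(4)),np.ptp(n).round(4)
E
cat > m1.py <<'E'
from h import *
S={n:dict(np.load(f"{n}0.npz")) for n in("top","scene")}
guess=dict()
for n,d in S.items():
    P=cloud(d); hsv=cv2.cvtColor(d["img"],cv2.COLOR_RGB2HSV); dark=hsv[...,2]<75
    x,y,z=np.moveaxis(P,2,0)
    print(n)
    # rois in scaled 800x600 px
    roi=dict(top=dict(caddy=(540,255,645,355),med=(470,250,512,295),small=(380,240,416,280),mat=(380,310,490,395),hook=(265,210,345,340)),
      scene=dict(caddy=(155,375,330,540),med=(350,365,400,435),small=(450,305,492,370),mat=(290,265,430,370),hook=(480,150,600,345)))[n]
    for k,(a,b,c,e) in roi.items():
        m=np.zeros(x.shape,bool); m[int(b*.64):int(e*.64),int(a*.64):int(c*.64)]=1
        if k in("med","small"):
            q=m&(z>.085)&(z<.16); Q=P[q]; print(k,len(Q),line(Q),"z",np.percentile(Q[:,2],[1,50,99]).round(3))
            q=m&(z>.015)&(z<.06); print("  cup",line(P[q]),"z",P[q][:,2].max().round(3))
        elif k=="mat":
            q=m&dark&(z<.012); Q=plane(d,np.argwhere(q)[:,::-1],.004); print(k,cv2.minAreaRect(Q[:,:2].astype(np.float32)),np.median(P[q][:,2]).round(4))
        elif k=="caddy":
            wood=m&(hsv[...,1]>50)&(hsv[...,1]<150)&(hsv[...,2]>120)&(z>.115)&(z<.135); Q=P[wood]; print(k,len(Q),cv2.minAreaRect(Q[:,:2].astype(np.float32)),np.median(Q[:,2]))
            q=m&dark&(z>.12)&(z<.16); print("  loop",q.sum(),line(P[q]),"z",np.percentile(P[q][:,2],[1,50,99]).round(3))
        else:
            q=m&(z>.18)&(z<.23); Q=P[q]; print(k,len(Q),line(Q),"z",np.percentile(Q[:,2],[1,50,99]).round(3))
            q=m&(z>.005)&(z<.02)&(hsv[...,1]<90); print("  foot",cv2.minAreaRect(P[q][:,:2].astype(np.float32)),np.median(P[q][:,2]))
E
python3 m1.py
```

```text
top
caddy 222 ((0.5315069556236267, -0.31864961981773376), (0.15073299407958984, 0.07595517486333847), 4.807109832763672) 0.12327708936383686
  loop 28 (array([ 0.5371, -0.3206]), np.float64(104.7), (np.float64(-0.0188), np.float64(0.0185)), np.float64(0.0077)) z [0.122 0.132 0.138]
med 77 (array([ 0.6033, -0.1184]), np.float64(86.1), (np.float64(-0.0274), np.float64(0.0244)), np.float64(0.0095)) z [0.085 0.12  0.135]
  cup (array([ 0.5957, -0.1161]), np.float64(80.3), (np.float64(-0.0257), np.float64(0.0217)), np.float64(0.0461)) z 0.06
small 73 (array([0.6264, 0.0678]), np.float64(86.2), (np.float64(-0.0247), np.float64(0.0273)), np.float64(0.0086)) z [0.086 0.123 0.137]
  cup (array([0.619 , 0.0693]), np.float64(84.6), (np.float64(-0.0161), np.float64(0.0166)), np.float64(0.0183)) z 0.06
mat ((0.43960410356521606, -0.004219360649585724), (0.16439419984817505, 0.1230032742023468), 85.26072692871094) 0.0039
hook 211 (array([0.5635, 0.2651]), np.float64(170.7), (np.float64(-0.0927), np.float64(0.1037)), np.float64(0.0162)) z [0.187 0.203 0.214]
  foot ((0.6619669795036316, 0.24938628
[... 587 characters left out ...]
2), np.float64(0.0279)), np.float64(0.0451)) z 0.06
small 159 (array([0.63  , 0.0658]), np.float64(83.0), (np.float64(-0.0247), np.float64(0.0285)), np.float64(0.0113)) z [0.085 0.12  0.137]
  cup (array([0.633 , 0.0635]), np.float64(102.8), (np.float64(-0.0164), np.float64(0.0237)), np.float64(0.0354)) z 0.059
mat ((0.44144177436828613, -0.006747521460056305), (0.164956197142601, 0.1250951588153839), 85.0923080444336) 0.0054
hook 265 (array([0.5749, 0.2602]), np.float64(170.4), (np.float64(-0.0835), np.float64(0.1135)), np.float64(0.0165)) z [0.181 0.203 0.214]
  foot ((0.5730814933776855, 0.3890812397003174), (0.15263086557388306, 0.4830337166786194), 34.57851791381836) 0.01338209242107391
```

```bash
cat >> h.py <<'E'
def down(deg):
    a=np.radians(deg); y=np.array([np.cos(a),np.sin(a),0]); z=np.array([0,0,-1.]); return Ro.from_matrix(np.c_[np.cross(y,z),y,z]).as_rotvec()
E
python3 - <<'E'
from workcell import env, claw, telemetry, viewer
from h import *
d=viewer.get_image("wrist"); print(d["T_tool_cam"],d["mtx"],d["dist"])
s=telemetry.sense(); print(Ro.from_rotvec(s["orientation"]).as_matrix().round(3))
for nm,p,ys in [("hookview",(.50,.2,.42),(80,-100)),("caddy",(.535,-.32,.3),(4.9,184.9)),("mat",(.44,-.005,.13),(5,185,-85,95)),("hang",(.60,.26,.2),(80,-100)),("tip",(.44,.29,.2),(80,-100)),("med",(.605,-.121,.11),(85.5,-94.5))]:
    for y in ys:
        q=env.inverse_kinematics(p,down(y)); print(nm,y,None if q is None else np.round(q,2))
E
```

```text
[[ 3.95555928e-04 -9.67367417e-01 -2.53377435e-01  6.81854664e-02]
 [ 9.99999922e-01  3.87745225e-04  8.07641005e-05  5.46015312e-04]
 [ 2.01173312e-05 -2.53377447e-01  9.67367494e-01 -1.36092005e-01]
 [ 0.00000000e+00  0.00000000e+00  0.00000000e+00  1.00000000e+00]] [[296.50314955   0.         256.43236004]
 [  0.         296.50314955 186.85162797]
 [  0.           0.           1.        ]] [-0.02868215  0.          0.          0.          0.        ]
[[-0.962  0.273 -0.   ]
 [ 0.273  0.962 -0.001]
 [-0.    -0.001 -1.   ]]
hookview 80 [-0.73  0.1   0.3   1.39 -0.03  1.66  0.96]
hookview -100 [-0.9   0.1   0.49  1.4  -0.05  1.66 -2.17]
caddy 4.9 [-0.22  0.42  0.95  1.42 -0.34  1.47  0.81]
caddy 184.9 [-0.33  0.51  1.16  1.43 -0.47  1.5  -2.24]
mat 5 [-0.78  0.01  0.7   2.1  -0.01  1.04  0.01]
mat 185 None
mat -85 [-0.78  0.01  0.7   2.1  -0.01  1.04 -1.56]
mat 95 [-0.75  0.01  0.67  2.1  -0.01  1.04  1.58]
hang 80 [-0.67  0.43  0.26  1.45 -0.11  1.28  0.99]
hang -100 [-0.89  0.46  0.56  1.47 -0.25  1.28 -2.05]
tip 80 [-0.81  0.15  0.16  1.79 -0.02  1.2   0.75]
tip -100 [-1.08  0.15  0.45  1.81 -0.07  1.2  -2.35]
med 85.5 [-0.48  0.53  0.8   1.67 -0.42  1.11  1.93]
med -94.5 [-0.54  0.57  0.89  1.68 -0.48  1.13 -1.17]
```

```bash
python3 - <<'E'
from workcell import env, claw, telemetry, viewer
from h import *
import pickle
D={}
def go(p,y): env.movep(p,down(y)); 
go((.46,.24,.42),80); env.sleep(.1); D["hook1"]=wrist(viewer,telemetry)
go((.50,.22,.36),80); env.sleep(.1); D["hook2"]=wrist(viewer,telemetry)
go((.55,-.03,.34),85); env.sleep(.1); D["mid"]=wrist(viewer,telemetry)
go((.535,-.32,.29),5); env.sleep(.1); D["cad1"]=wrist(viewer,telemetry)
go((.535,-.32,.23),5); env.sleep(.1); D["cad2"]=wrist(viewer,telemetry)
pickle.dump(D,open("w1.pkl","wb")); print(telemetry.sense()["time"])
cv2.imwrite("pics/w1.png",cv2.resize(np.vstack([np.hstack([D["hook1"]["img"],D["hook2"]["img"]]),np.hstack([D["mid"]["img"],D["cad2"]["img"]])])[:,:,::-1],(800,600),interpolation=cv2.INTER_AREA))
E
```

```text
5.5833
```

View pics/w1.png

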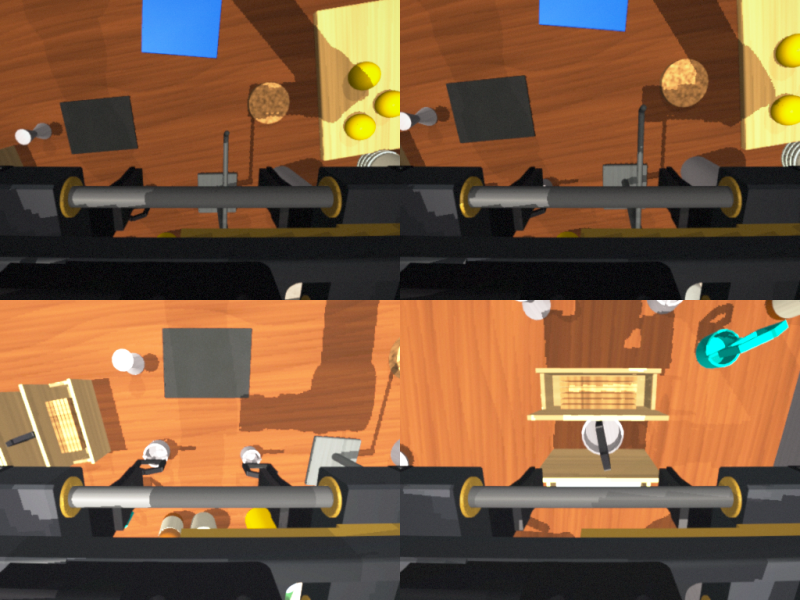

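The top-left and top-right panels show the arm and its tip at (225,133) and (641,110). Bottom-left shows both loose loops beside the fingers at (152,463) and (252,462). Bottom-right shows the large measure's loop across the slot at (603,445), turned about 10° from square.

```bash
cat > m2.py <<'E'
from h import *
import pickle
D=pickle.load(open("w1.pkl","rb"))
def box(P,c,r): return (np.abs(P[...,0]-c[0])<r)&(np.abs(P[...,1]-c[1])<r)
for n in("hook1","hook2"):
    d=D[n];P=cloud(d);z=P[...,2]
    q=(z>.185)&(z<.225)&box(P,(.53,.27),.1)
    Q=P[q]; print(n,len(Q),line(Q),np.percentile(Q[:,2],[2,50,98]).round(4))
    mid=q&(P[...,0]>.50)&(P[...,0]<.60)
    A=plane(d,np.argwhere(mid)[:,::-1],.202); print("  arm mid",line(A), "minx tip",Q[:,0].min(), Q[Q[:,0]<.485].mean(0).round(4), np.percentile(P[mid][:,2],[5,50,95]).round(4))
    f=(z>.007)&(z<.018)&box(P,(.66,.25),.1); print("  foot",cv2.minAreaRect(P[f][:,:2].astype(np.float32)))
for n in("cad1","cad2"):
    d=D[n];P=cloud(d);z=P[...,2];hsv=cv2.cvtColor(d["img"],cv2.COLOR_RGB2HSV)
    q=(z>.118)&(z<.15)&box(P,(.535,-.32),.04)&(hsv[...,2]<90)&(hsv[...,1]<130)
    for zz in(.128,):
        q2=q&(z>zz); print(n,q2.sum(),line(P[q2]),cv2.minAreaRect(P[q2][:,:2].astype(np.float32)),P[q2][:,2].max())
    w=(z>.12)&(z<.13)&box(P,(.53,-.32),.12)&(hsv[...,2]>120);Q=P[w]
    for s in((-.32+.033-.0,-.32+.06),(-.40,-.345)):
        k=(Q[:,1]>s[0])&(Q[:,1]<s[1]); 
        if k.sum()>5: print("   wall",line(Q[k]),np.median(Q[k][:,2]).round(4))
d=D["mid"];P=cloud(d);z=P[...,2]
for n,c in(("med",(.606,-.121)),("small",(.628,.067))):
    q=(z>.085)&(z<.15)&box(P,c,.04);print(n,q.sum(),line(P[q]),P[q][:,2].max().round(4))
    q=(z>.02)&(z<.05)&box(P,c,.04);print("  cup",q.sum(),cv2.minEnclosingCircle(P[q][:,:2].astype(np.float32)),np.percentile(P[q][:,2],98).round(4))
E
python3 m2.py
```

```text
hook1 573 (array([0.5327, 0.2698]), np.float64(171.0), (np.float64(-0.0981), np.float64(0.0698)), np.float64(0.0082)) [0.1998 0.2022 0.2143]
  arm mid (array([0.5313, 0.2701]), np.float64(171.1), (np.float64(-0.0689), np.float64(0.0309)), np.float64(0.0074)) minx tip 0.46358520891013444 [0.4744 0.2789 0.2062] [0.2003 0.2021 0.2035]
  foot ((0.6637407541275024, 0.24961334466934204), (0.09953567385673523, 0.11098627746105194), 81.1030044555664)
hook2 944 (array([0.5303, 0.2699]), np.float64(171.1), (np.float64(-0.1008), np.float64(0.0678)), np.float64(0.0081)) [0.1988 0.2022 0.2139]
  arm mid (array([0.5359, 0.269 ]), np.float64(171.1), (np.float64(-0.0381), np.float64(0.0366)), np.float64(0.008)) minx tip 0.463301671332908 [0.474  0.2785 0.2064] [0.1994 0.2021 0.2037]
  foot ((0.6641004085540771, 0.24942806363105774), (0.09991034865379333, 0.11056353151798248), 81.25630950927734)
cad1 166 (array([ 0.5397, -0.3178]), np.float64(105.6), (np.float64(-0.0137), np.float64(0.0122)), np.float64(0.0079)) ((0.5398460030555725, -0.3186137080192566), (0.007855523377656937, 0.02587519772350788), 
[... 505 characters left out ...]
4567108154297) 0.13502185726953594
   wall (array([ 0.5499, -0.2821]), np.float64(-175.7), (np.float64(-0.0565), np.float64(0.0813)), np.float64(0.0061)) 0.1239
   wall (array([ 0.5398, -0.3539]), np.float64(-175.0), (np.float64(-0.0662), np.float64(0.0653)), np.float64(0.0058)) 0.1237
med 354 (array([ 0.606 , -0.1146]), np.float64(83.2), (np.float64(-0.0325), np.float64(0.0202)), np.float64(0.0099)) 0.1348
  cup 262 ((0.6068710684776306, -0.12029756605625153), 0.024283813312649727) 0.0487
small 236 (array([0.6274, 0.0554]), np.float64(87.1), (np.float64(-0.0135), np.float64(0.0396)), np.float64(0.0092)) 0.1295
  cup 196 ((0.6301676630973816, 0.06799612194299698), 0.01827918365597725) 0.0481
```

```bash
python3 - <<'E'
from workcell import env, claw, telemetry, viewer
from h import *
import pickle
p=np.array([.5398,-.3186])
env.movel([*p,.20],down(16),v=.1)
print(env.movel([*p,.132],v=.08,contact_N=8))
claw.gripper_to(0.0,force=30)
s=telemetry.sense(); print(s["grip_width"],s["gripper_force"],s["tool_pos"],s["time"])
if .004<s["grip_width"]<.013:
    env.movel([*p,.29],v=.12)
    s=telemetry.sense(); print(s["grip_width"],s["ft_force"],s["time"])
    env.movel([.455,-.005,.29],down(-8.9),v=.15)
    env.movel([.455,-.005,.150],v=.12)
    print(env.movel([.455,-.005,.130],v=.02,contact_N=2))
    s=telemetry.sense(); print(s["tool_pos"],s["ft_force"],s["time"])
    d=wrist(viewer,telemetry); e=viewer.get_image("scene")
    cv2.imwrite("pics/p1.png",np.hstack([cv2.resize(d["img"],(400,300)),cv2.resize(e["img"][130:280,130:330],(400,300))])[:,:,::-1])
E
```

```text
False
0.0073655254654940855 29.999332966617658 [ 0.5397274  -0.31861251  0.13197622] 8.2833
0.007354900543727385 [-1.62871212  0.37769328 -0.87102516] 9.75
True
[ 0.45500432 -0.00492471  0.13576505] [-0.92019539  0.46486851  6.45046666] 14.0917
```

View pics/p1.png

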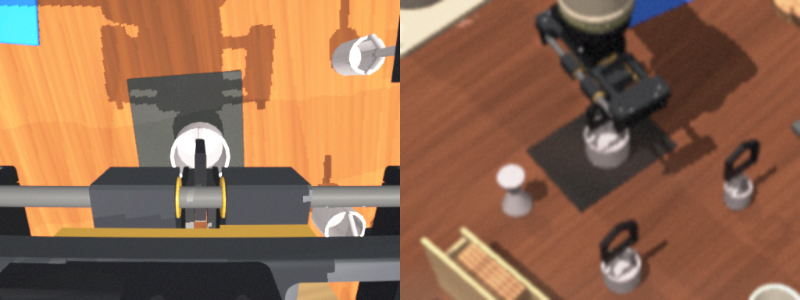

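The measure is upright on the mat, at (605,140) in the right panel, and the contact height of 0.1358 m is what I expected. Next I release it and measure again.

```bash
python3 - <<'E'
from workcell import env, claw, telemetry, viewer
from h import *
claw.gripper_to(.06)
env.movel([.455,-.005,.23],v=.12)
env.movel([.455,-.03,.27],down(-8.9),v=.15); env.sleep(.1)
d=wrist(viewer,telemetry); P=cloud(d); z=P[...,2]
b=(np.hypot(P[...,0]-.455,P[...,1]+.005)<.045)
q=b&(z>.1)&(z<.16);print("loop",q.sum(),line(P[q]),P[q][:,2].max())
q=b&(z>.125)&(z<.16);print("crown",q.sum(),line(P[q]),cv2.minAreaRect(P[q][:,:2].astype(np.float32)))
q=b&(z>.035)&(z<.06);print("cup",q.sum(),cv2.minEnclosingCircle(P[q][:,:2].astype(np.float32)),np.percentile(P[q][:,2],98))
t=viewer.get_image("top");P=cloud(t);z=P[...,2];b=(np.hypot(P[...,0]-.455,P[...,1]+.005)<.045)
q=b&(z>.1)&(z<.16);print("top loop",q.sum(),line(P[q]) if q.sum()>5 else"");print(telemetry.sense()["time"])
E
```

```text
loop 479 (array([ 0.4554, -0.0024]), np.float64(81.4), (np.float64(-0.0286), np.float64(0.0235)), np.float64(0.0075)) 0.13956803219411296
crown 405 (array([ 0.4553, -0.0031]), np.float64(81.4), (np.float64(-0.025), np.float64(0.0228)), np.float64(0.0075)) ((0.4549729824066162, -0.004167148843407631), (0.047826431691646576, 0.007467553485184908), 81.25948333740234)
cup 481 ((0.4549429714679718, -0.004563556052744389), 0.03034149296581745) 0.05546284528551018
top loop 12 (array([0.4548, 0.0164]), np.float64(83.5), (np.float64(-0.0048), np.float64(0.0048)), np.float64(0.0064))
16.8917
```

```bash
cat > hang.py <<'E'
from workcell import env, claw, telemetry, viewer
from h import *
Y=81.1; u=np.array([-np.cos(np.radians(8.9)),np.sin(np.radians(8.9))]); post=np.array([.650,.2512])
at=lambda s,z,dy=0:[*(post+u*s),z]
def pick(xy,yaw,z0):
    """side grip at loop point; z0 = standing surface"""
    env.movel([*xy,z0+.19],down(yaw),v=.2)
    ok=env.movel([*xy,z0+.106],v=.1,contact_N=8)
    claw.gripper_to(.03,force=25); s=telemetry.sense()
    print("pick",ok,s["grip_width"],s["gripper_force"],s["tool_pos"],s["time"]); return not ok and .048<s["grip_width"]<.056
def thread(pos):
    hit=env.movel(at(pos,.207),down(Y),v=.1,contact_N=8); s=telemetry.sense()
    print("thread",hit,s["tool_pos"],s["ft_force"],s["grip_width"],s["time"]); return not hit
def lower():
    c=env.movel(telemetry.sense()["tool_pos"]*[1,1,0]+[0,0,.188],v=.06)
    c=env.movel(telemetry.sense()["tool_pos"]*[1,1,0]+[0,0,.180],v=.02,contact_N=1.5); s=telemetry.sense()
    print("lower",c,s["tool_pos"],s["ft_force"],s["time"])
def pic(name,box=(270,90,400,220)):
    e=viewer.get_image("scene"); a,b,c,d=box
    w=viewer.get_image("wrist")["img"]
    cv2.imwrite(name,np.hstack([cv2.resize(w,(400,300)),cv2.resize(e["img"][b:d,a:c],(400,300),interpolation=cv2.INTER_CUBIC)])[:,:,::-1])
E
python3 - <<'E'
from hang import *
claw.gripper_to(.087)
if pick((.455,-.0045),81.2,.004):
    env.movel([.455,-.0045,.21],v=.12)
    env.movel(at(.235,.207),down(Y),v=.18)
    if thread(.046): lower()
    pic("pics/t1.png")
E
```

```text
pick False 0.05184586395616653 24.927446378278546 [ 0.45502151 -0.00454807  0.11001074] 21.0667
thread False [0.60423417 0.25856489 0.20711763] [ 0.4033078  -0.19302172 -1.02278708] 0.05192599381965174 25.875
lower True [0.60449538 0.25861497 0.18393727] [-0.80805492 -0.253279    4.68862306] 26.6583
```

View pics/t1.png

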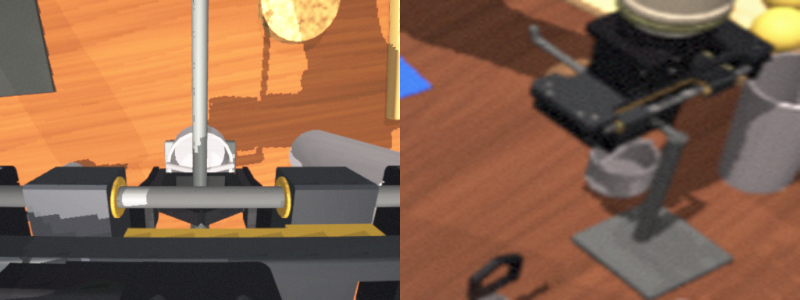

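The left panel shows the arm running through the loop from (200,0) to (200,160), and the right panel shows the cup hanging at (625,165) beside the post. It touched down at the expected height, so I release it and look at the other two.

```bash
python3 - <<'E'
from hang import *
claw.gripper_to(.08)
p=telemetry.sense()["tool_pos"]
env.movel([p[0],p[1],.28],v=.15)
env.movel([.665,-.03,.28],down(85),v=.25); env.sleep(.1)
d=wrist(viewer,telemetry); P=cloud(d); z=P[...,2]
for n,c in(("med",(.607,-.1203)),("small",(.630,.0675))):
    b=np.hypot(P[...,0]-c[0],P[...,1]-c[1])<.045
    q=b&(z>.09)&(z<.16);Q=P[q];print(n,q.sum(),line(Q),cv2.minAreaRect(Q[:,:2].astype(np.float32)),Q[:,2].max())
    q=b&(z>.015)&(z<.05);print("  cup",q.sum(),cv2.minEnclosingCircle(P[q][:,:2].astype(np.float32)))
b=(P[...,1]>.2)&(P[...,1]<.31)&(P[...,0]>.55)&(P[...,0]<.66)&(z>.205)
print("hung",b.sum(),line(P[b]) if b.sum()>5 else "")
print(telemetry.sense()["time"]); pic("pics/m2.png")
E
```

```text
med 524 (array([ 0.608 , -0.1166]), np.float64(84.6), (np.float64(-0.0306), np.float64(0.0218)), np.float64(0.0083)) ((0.6080089807510376, -0.12101326137781143), (0.05242263525724411, 0.008086814545094967), 85.02153778076172) 0.13515354211003605
  cup 522 ((0.6076179146766663, -0.12081882357597351), 0.024053635075688362)
small 518 (array([0.6303, 0.0642]), np.float64(83.8), (np.float64(-0.0223), np.float64(0.0296)), np.float64(0.0086)) ((0.631102442741394, 0.06774961203336716), (0.051948439329862595, 0.008379219099879265), 83.06942749023438) 0.13488336636641063
  cup 266 ((0.6301365494728088, 0.067642442882061), 0.018085578456521034)
hung 0 
29.825
```

View pics/m2.png

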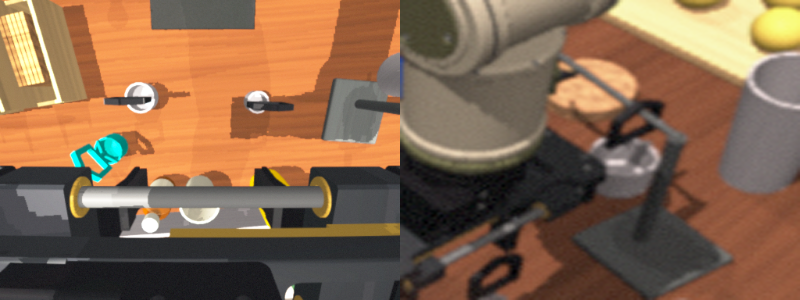

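The right panel shows the large measure hanging at (625,160). The left panel shows both loose loops clearly at (130,100) and (270,105), with the turquoise decoy clear of the grasp.

```bash
python3 - <<'E'
from hang import *
claw.gripper_to(.087)
if pick((.6078,-.1209),85,0):
    env.movel([.6078,-.1209,.21],v=.12)
    env.movel(at(.235,.207),down(Y),v=.2)
    if thread(.106):
        lower(); claw.gripper_to(.08)
        p=telemetry.sense()["tool_pos"]; env.movel([p[0],p[1],.28],v=.15)
        env.movel([.665,.06,.28],down(83.5),v=.25)
    pic("pics/t2.png"); print(telemetry.sense()["time"])
E
```

```text
pick False 0.0518351701557553 24.984281709766947 [ 0.60782721 -0.12087354  0.10602693] 32.925
thread False [0.54479455 0.26795944 0.20710688] [-0.09273357  0.38608692 -1.08177814] 0.051691202645351146 37.7833
lower True [0.54503596 0.26807336 0.18389923] [-0.17147001  0.43243975  4.695999  ] 38.5667
41.3667
```

View pics/t2.png

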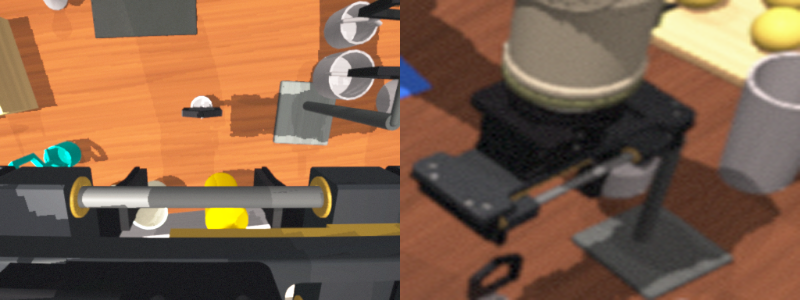

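Two cups hang side by side, at (350,25) and (345,72) in the left panel, and the small measure stands at (202,108). Next I take it round clear of the arm's tip.

```bash
python3 - <<'E'
from hang import *
claw.gripper_to(.087)
if pick((.6305,.0677),83.5,0):
    env.movel([.6305,.0677,.21],v=.12)
    env.movel([.43,.12,.207],down(Y),v=.22)
    env.movel(at(.235,.207),down(Y),v=.18)
    if thread(.154):
        lower(); claw.gripper_to(.08)
        p=telemetry.sense()["tool_pos"]; env.movel([p[0],p[1],.28],v=.15)
        env.movel([.50,-.05,.30],down(83.5),v=.25)
    e=viewer.get_image("scene")["img"]; t=viewer.get_image("top")["img"]
    cv2.imwrite("pics/t3.png",np.hstack([cv2.resize(e[90:220,290:420],(400,400),interpolation=2),cv2.resize(t,(400,300))if 0 else cv2.resize(t[110:240,130:260],(400,400),interpolation=2)])[:,:,::-1]); print(telemetry.sense()["time"])
    cv2.imwrite("pics/t3s.png",cv2.resize(e,(800,600))[:,:,::-1])
E
```

```text
pick False 0.051568455605974825 25.000007897615433 [0.63052947 0.06769508 0.10604019] 44.15
thread False [0.49735574 0.27529971 0.20695128] [-0.33299677  0.53457072 -0.6942894 ] 0.05122240257762772 48.3
lower True [0.49755275 0.27542029 0.18378532] [ 0.02324629 -0.54515684  3.77540763] 49.0833
52.225
```

View pics/t3.png

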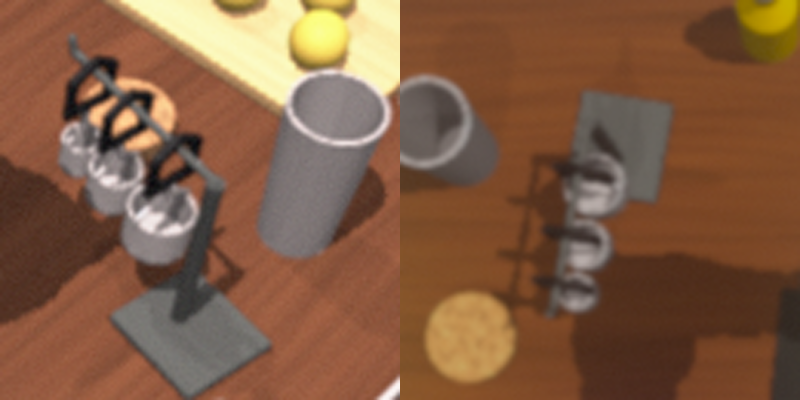

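View pics/t3s.png

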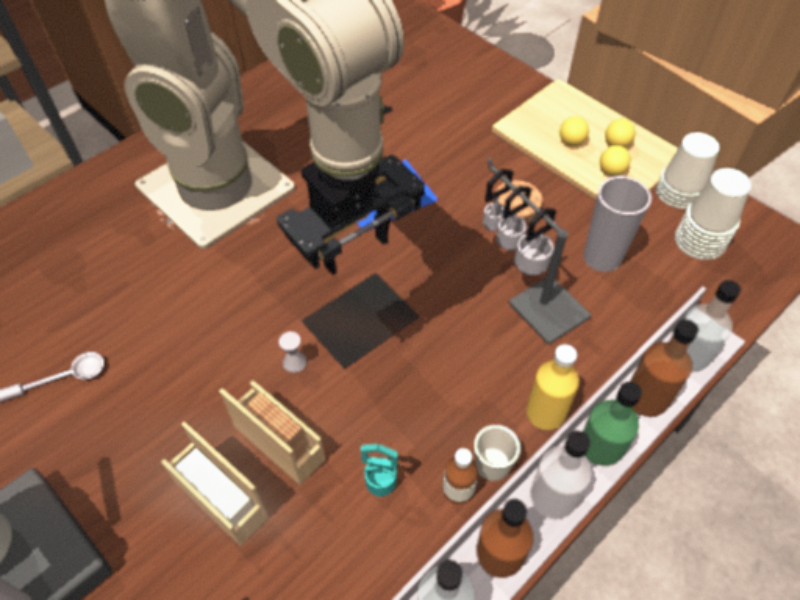

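All three hang in order: cups at (160,220), (115,175) and (80,145) in the scene crop. The bystanders are where they were. I let things settle briefly, then hand in.

```bash
python3 -c "
from workcell import env,ticket
env.sleep(4); print(ticket.close_job())"
```

```text
the job is handed in; nothing more can be done
None
```

The caddy measure was stood on the mat and released first. All three measures now hang on the hook arm in order (largest by the post, smallest by the tip), the other things look undisturbed, and the job was handed in at about 56 s of the allowed 72 s.

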